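# Pop the filter block and trap it

### The arm

A 6-joint arm with a two-finger parallel gripper is mounted at the origin on the work surface. World frame = base frame: x ahead of the robot, y to its left, z up, the work surface at z = 0. Lengths are in mm, angles in rad, forces in N, time in s.
With the tool pointing down it reaches from about 300 to 950 mm from the base axis. Payload 3.1 kg.
Tool frame: the origin (TCP) lies at the centre of the arm's flange, where the gripper is bolted on; the fingertips stand 173 mm ahead of it and the grasp point (between the pads) lies 155 mm ahead of it; z points along the fingers, y is the line along which they close (so a half turn about z gives the same grasp; the last joint's range is limited). The gripper opens to 85 mm and grips with 20 to 120 N. Pads are 22 mm wide; open, the fingers measure 114 mm over their backs; the gripper's body (76 mm by 85 mm) begins 54 mm behind the grasp point. The pads swing forward as they close: fully open they stand 13 mm farther back than shut.
Start: joints at [-1.338, 0.308, 1.634, -0, 1.2, -0.07], TCP at [186.345, -596.581, 404.672] pointing down, gripper open.
Joint ranges: [-3.06, 3.06], [-0.79, 1.96], [0.05, 2.63], [-1.19, 4.34], [0.05, 2.64], [-2.94, 2.94]. Speed limits (rad/s): [2.79, 2.79, 3.14, 3.14, 3.14, 3.14].

### API

Orientations are given as a 3x3 rotation matrix whose columns are the frame's x, y, z axes.
In Python, from cell import r gives the robot as it stands.
- The arm moves only by the tool move_arm, never from a script. Its argument "deltas" is a list of rows, each an object of numbers: "tx", "ty", "tz": the shift along the tool's x, y, z in mm; "ax", "ay", "az": the turn, a rotation vector about the tool's x, y, z in rad. A call has 1 to 10 rows; each row is the pose to reach, as a shift and turn from the pose commanded when the call began, along the tool's axes at that moment; what a row does not reach only later rows make up. A row lasts 1/12 s, in which the tool goes at most 41.7 mm and 7.16 degrees, less where a joint would pass 70% of its speed; a pose out of reach is approached as far as the arm can. A call with a gripper value outside its range is refused whole. "grip" is the finger opening in mm, from 0 to 85.4, set as the call begins (left out, the last holds). The fingers move at their own pace and stop on an object; "force" is the grip in N (left out, the last holds). Time passes only in rows, so rows that repeat a pose let the fingers close. It gives the time, the measured TCP pose, the force, the opening and the grip force at its end, in the units of the state.
- r.get_obs(): the state, without advancing time (a new reading comes with each control period).
- r.capture(name): name is "side" or "top" or "wrist"; returns a dict with "pixels" (400x640x3 uint8, red, green, blue), "fov_y" (degrees; the focal length in pixels is half the picture's height over the tangent of half this angle, whatever the lens; pixels are square), "cx", "cy" (the principal point, pixels), "position" and "rotation" of the camera in the world; the wrist camera has in their place "hand_eye" (4x4, takes a point from camera to tool coordinates, whose origin is the TCP and whose axes are the flange's). Camera axes: x right, y down, z forward; pixel columns grow to the right and rows downward; lengths in mm; the calibration is good to about 2 mm. A picture is of the moment at which its call begins: read the wrist's pose just before it. There is no depth.
- r.finish_job(): hands the job in; it is judged then, once.
The state is a dict: "time_s": time; "joint_positions": joint angles; "joint_velocities": joint speeds; "joint_torque": joint torques, N m; "ee_pos": TCP position; "orientation": TCP orientation; "wrist_force": force on the tool from outside, world axes, zero at the start; "ft_torque": the same for the moment, N m; "gripper_width": opening from 0.0 (shut) to 1.0 (fully open); "finger_force": force on a finger pad.
Only numpy, scipy, OpenCV 4.12 (cv2) and the standard library are available. Lean on these libraries where they do the work, as an engineer would, in place of code of your own. Each camera call takes 0.05 s, during which the arm holds its last target. There are 200 camera calls.

### The job

Press the eject key of the microscope's filter loader fully down with one fingertip, and with the other finger stop the filter block in the track beside the key as it springs out, before it slides away. Do not pinch or lift the block, and leave everything else on the table alone. Finish while holding: one finger still keeps the key down, the other still holds the block back against its spring.

Things in the scene. Friction and masses are not known exactly. Their poses are not given: they have to be found in the camera images.
- loader: the filter loader, white, fixed to the table: a straight level track with a spring housing at its closed end (66 mm high, the loader's highest part) and a key on a pedestal at its -y side. Origin at table height under the stopping place. x: the way the block springs out along the track; z up
- stop_place (a point): middle of the track floor beside the key, 30 mm above the table, axes as the loader's. A finger standing here, its tip clear of the floor, stops the block. Track centre to key centre is 58 mm along y: spread fingers span both. The block's leading face is to come to rest against the finger, at most 30 mm before or 10 mm past this place
- track_end (a point): open end of the track, 90 mm beyond the stopping place, on the slippery floor 30 mm above the table. The floor is 38 mm wide between two rims 5 mm thick and 10 mm high; from 90 to 40 mm before the stopping place, around the waiting block, the rims are 22 mm high
- key_top (a point): centre of the top of the grey eject key, moves with it: a flat pad 30 mm (x) by 26 mm (y), 52 mm above the table when up, 42 mm when fully down, 12 mm above the track floor. A second fingertip level with the one on the pressed key clears floor and rims and overlaps the 30 mm high block by 18 mm
- key (a joint): travel of the eject key, m: 0 up, 0.010 fully down. Spring return, 2.5 N at the top, 5 N at the bottom. The key carries the steel catch in the track that holds the block back; at about 0.006 the block is let go and springs out at once, at about 1 m/s
- block: the filter block in the loader: black, 40 (x) x 36 (y) x 30 mm (z), about 80 g, a round window on top and in front. Origin at the middle of its underside. It waits in the track, its leading face 40 mm before the stopping place, pushed by a steel spring plate with 4 N; the plate follows it for 55 mm (2 N after 35 mm)
- spare: a spare filter block, same shape as the one in the loader, standing loose on the table; leave alone. Origin at the middle of its underside
- dish: lidded clear culture dish, 92 mm across, 16 mm high; leave alone. Origin at the middle of its underside
- oil: small amber bottle of immersion oil, 30 mm across, 58 mm high; leave alone. Origin at the middle of its underside
- objective: steel microscope objective standing on its thread, 32 mm across, 47 mm high; leave alone. Origin at the middle of its underside
- ring: aluminium adapter ring lying flat, 38 mm across, 10 mm high; leave alone. Origin at the middle of its underside
- driver: screwdriver with black handle, 150 mm long, lying on the table; leave alone
- rack: white tube rack 120 x 60 x 40 mm with capped tubes, 62 mm high in all; leave alone. Origin at the middle of its underside
Mind the look-alikes: they are no part of the job. Leave any blue or pink look-alike of the block alone.

How it is judged (in metres and radians):
At the end, for the whole second after the job is handed in: The key is held down by a finger (more than 6.5 mm of its 10 mm), and a finger touches the block (more than 0.3 N), which lies at rest flat in the track, its leading face from 30 mm before to 10 mm past the stopping place (value of joint key above 0.0065 m and contact force between the fingers and key above 0.5 N and contact force between the fingers and block above 0.3 N and x of block in the frame of loader between -0.05 and -0.01 m and z of block in the frame of loader below 0.036 m and linear speed of block below 0.02 m/s); the arm keeps its last pose, push and grip.
It fails at once if the block is lifted (more than 12 mm off the track floor) (z of block in the frame of loader above 0.042 m).
It fails at once if the block gets away past the stopping place (x of block in the frame of loader above 0.015 m).
It fails at once if something else on the table is moved (20 mm or more) (distance of any of spare, dish, oil, objective, ring, driver, rack from where it was at the start of the episode above 0.02 m).
It also fails if it takes over 32 s, if anything falls off the work surface, if the arm or the gripper's body presses on something with over 40 N, if the wrist force passes 120 N, or if a joint passes its speed limit or range.

## Working session

There is one attempt and no reset: what is moved stays moved. The work goes in short steps, Python scripts to look and compute and a tool call to move; the robot and the scene stay as the last step left them, time stands still between calls to the robot, and variables do not carry over. Pictures are saved under pics/ and viewed, at most 10 in all, crops included, and the job is handed in when it is done.

Besides the shell and the picture viewer there is one more tool, called as name(argument=value, ...), one argument or row to a line, values as JSON. move_arm: Moves the arm, as the interface text tells. Its arguments: {"type":"object","properties":{"deltas":{"type":"array"},"grip":{"type":"number"},"force":{"type":"number"}},"required":["deltas"]}

```bash
mkdir -p pics
cat > h.py <<'E'
import numpy as np, cv2
from cell import r
def cam(name):
    o=r.get_obs(); c=r.capture(name); p=c["pixels"]
    f=p.shape[0]/2/np.tan(np.radians(c["fov_y"])/2)
    if name=="wrist":
        T=np.eye(4);T[:3,:3]=o["orientation"];T[:3,3]=o["ee_pos"];M=T@np.array(c["hand_eye"])
        R,t=M[:3,:3],M[:3,3]
    else: R,t=np.array(c["rotation"]),np.array(c["position"])
    return p,f,c["cx"],c["cy"],R,t
def ray(C,u,v,z):
    p,f,cx,cy,R,t=C; d=R@np.array([(u-cx)/f,(v-cy)/f,1]); return t+d*(z-t[2])/d[2]
def proj(C,P):
    p,f,cx,cy,R,t=C; q=R.T@(np.array(P)-t); return cx+f*q[0]/q[2],cy+f*q[1]/q[2]
def save(n,p): cv2.imwrite("pics/"+n,cv2.cvtColor(np.ascontiguousarray(p),cv2.COLOR_RGB2BGR))
E
python3 - <<'E'
from h import *
o=r.get_obs(); print(o)
for n in("top","side"):
    C=cam(n); save(n+".png",C[0]); print(n,C[1:])
    import pickle; pickle.dump(C,open(n+".pkl","wb"))
E
```

```text
{'time_s': 0.0, 'joint_positions': array([-1.33772279e+00,  3.08968608e-01,  1.63519607e+00,  1.79672777e-05,
        1.19968063e+00, -6.97128116e-02]), 'joint_velocities': array([ 1.81733084e-03, -6.49662576e-05, -7.92441664e-04, -3.68387765e-05,
        8.34348266e-05, -6.62751880e-04]), 'joint_torque': array([-7.10731692e-04, -4.15254629e+01, -2.76666373e+01, -2.48739116e-04,
        1.01147822e-02,  2.28961468e-06]), 'ee_pos': array([ 186.23280849, -596.16159304,  403.46475419]), 'orientation': array([[ 9.54511353e-01,  2.98174148e-01, -5.04000719e-04],
       [ 2.98174524e-01, -9.54508844e-01,  2.19560694e-03],
       [ 1.73600085e-04, -2.24601192e-03, -9.99997463e-01]]), 'wrist_force': array([ 0.42267125,  0.43358945, -0.10421823]), 'ft_torque': array([0.01503093, 0.0035857 , 0.00660712]), 'finger_force': 0.0, 'gripper_width': 1.0030260370078148}
top (np.float64(388.2010953610035), 320.6736152183236, 207.8981323878198, array([[ 0.01692915, -0.98407989,  0.17691853],
       [-0.99976121, -0.0191057 , -0.01060617],
       [ 0.01381747, -0.17669673, -0.98416835]]), array([431.6804706 ,  27.95691204, 888.57625732]))
side (np.float64(429.5556760517203), 319.40235339838443, 202.70539313433133, array([[-0.95844655, -0.18806985,  0.21449928],
       [-0.28488686,  0.67008348, -0.68543972],
       [-0.01482188, -0.71806536, -0.69581783]]), array([361.46971074, 633.74434897, 696.09392756]))
```

View pics/top.png

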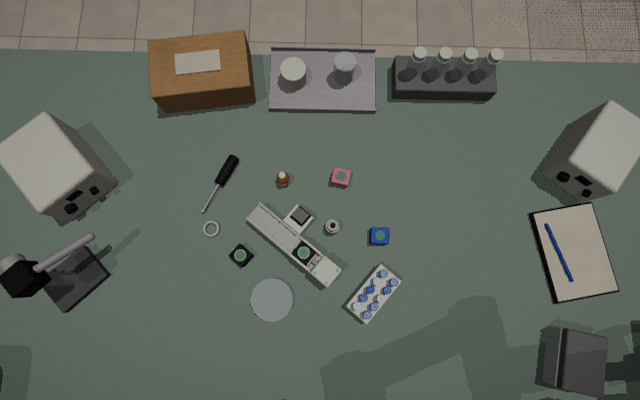

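View pics/side.png

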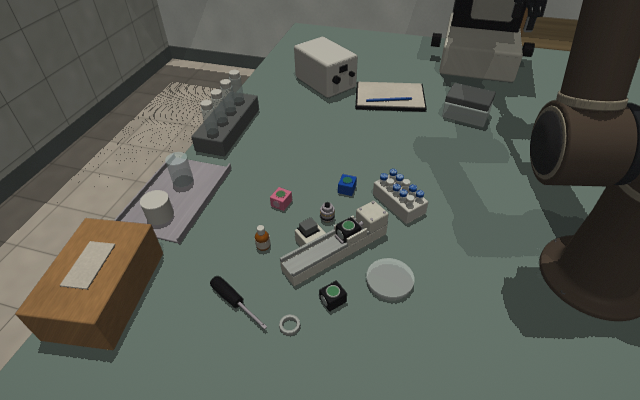

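Candidates in the top view are the black block in the track at (304,253), the black spare at (241,255), the blue look-alike at (379,236) and the pink one at (341,177). I choose (304,253), since it lies in the white loader. The key is the grey pad at (299,215), and the open end is at about (262,207). Next I check this in a crop and take rough measurements.

Run:
```python
from h import *; import pickle
C=pickle.load(open("top.pkl","rb")); p=C[0]
save("crop.png",cv2.resize(p[185:305,200:360],None,fx=5,fy=5,interpolation=cv2.INTER_CUBIC))
for n,u,v,z in(("block",304,253,60),("key",301,215,52),("end",262,210,35),("hous",327,270,66)): print(n,ray(C,u,v,z))
```

```text
block [482.66588165  52.77800733  60.        ]
key [565.49993961  61.57835442  52.        ]
end [577.83061665 149.34830291  35.        ]
hous [447.74481815   3.61357838  66.        ]
```

View pics/crop.png

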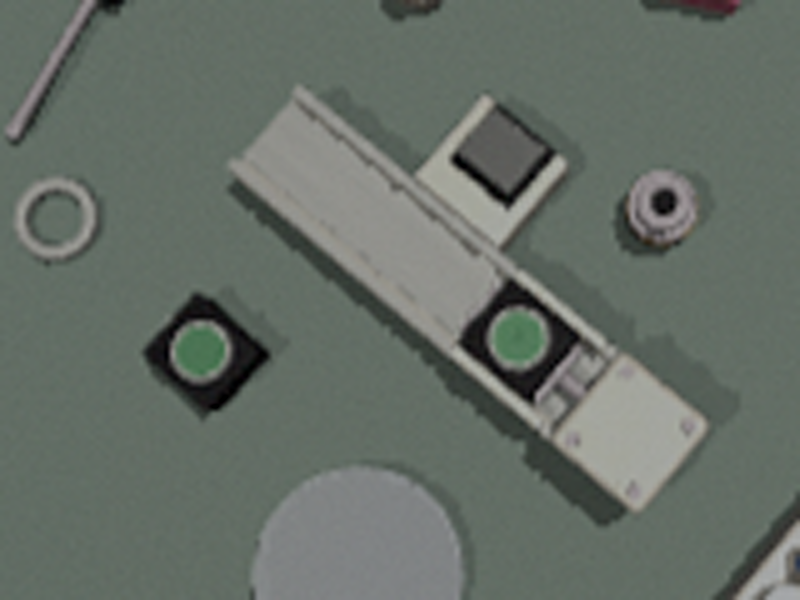

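The crop confirms it. The black block with the green window sits in the track at about crop (518,338), against the spring plate and housing. The key pad is at crop (502,154). Block to key measures 83.3 mm where 83.4 is expected, and loader yaw is about 50°. I'll go above it for a close wrist view.

move_arm(
  deltas=[
    {"tx": 540,"ty": -540,"az": -0.57},
    {"tx": 540,"ty": -540,"az": -0.57},
    {"tx": 540,"ty": -540,"az": -0.57},
    {"tx": 540,"ty": -540,"az": -0.57},
    {"tx": 540,"ty": -540,"az": -0.57},
    {"tx": 540,"ty": -540,"az": -0.57},
    {"tx": 540,"ty": -540,"az": -0.57},
    {"tx": 540,"ty": -540,"az": -0.57},
    {"tx": 540,"ty": -540,"az": -0.57},
    {"tx": 540,"ty": -540,"az": -0.57},
  ],
  grip=44,
)

```text
$.deltas[0]: bad value
```

move_arm(
  deltas=[
    {"tx": 28,"ty": -28,"az": -0.06},
    {"tx": 56,"ty": -56,"az": -0.12},
    {"tx": 84,"ty": -84,"az": -0.18},
    {"tx": 112,"ty": -112,"az": -0.24},
    {"tx": 140,"ty": -140,"az": -0.3},
    {"tx": 168,"ty": -168,"az": -0.36},
    {"tx": 196,"ty": -196,"az": -0.42},
    {"tx": 224,"ty": -224,"az": -0.48},
    {"tx": 252,"ty": -252,"az": -0.54},
    {"tx": 280,"ty": -280,"az": -0.57},
  ],
  grip=44,
)

```text
$.deltas[0]: bad value
```

move_arm(
  deltas=[
    {"tx": 28,"ty": -28,"tz": 0,"ax": 0,"ay": 0,"az": -0.06},
    {"tx": 56,"ty": -56,"tz": 0,"ax": 0,"ay": 0,"az": -0.12},
    {"tx": 84,"ty": -84,"tz": 0,"ax": 0,"ay": 0,"az": -0.18},
    {"tx": 112,"ty": -112,"tz": 0,"ax": 0,"ay": 0,"az": -0.24},
    {"tx": 140,"ty": -140,"tz": 0,"ax": 0,"ay": 0,"az": -0.3},
    {"tx": 168,"ty": -168,"tz": 0,"ax": 0,"ay": 0,"az": -0.36},
    {"tx": 196,"ty": -196,"tz": 0,"ax": 0,"ay": 0,"az": -0.42},
    {"tx": 224,"ty": -224,"tz": 0,"ax": 0,"ay": 0,"az": -0.48},
    {"tx": 252,"ty": -252,"tz": 0,"ax": 0,"ay": 0,"az": -0.54},
    {"tx": 280,"ty": -280,"tz": 0,"ax": 0,"ay": 0,"az": -0.57},
  ],
  grip=44,
)

```text
time_s: 0.93
ee_pos: [370.3, -243.9, 404.4]
orientation: [[0.641, 0.767, -0.0], [0.767, -0.641, 0.0], [0.0, -0.0, -1.0]]
wrist_force: [0.7, 0.6, 0.2]
gripper_width: 0.511
finger_force: 0.0
```

move_arm(
  deltas=[
    {"tx": 38,"ty": -8,"tz": 0,"ax": 0,"ay": 0,"az": 0},
    {"tx": 76,"ty": -16,"tz": 0,"ax": 0,"ay": 0,"az": 0},
    {"tx": 114,"ty": -24,"tz": 0,"ax": 0,"ay": 0,"az": 0},
    {"tx": 152,"ty": -32,"tz": 0,"ax": 0,"ay": 0,"az": 0},
    {"tx": 190,"ty": -40,"tz": 0,"ax": 0,"ay": 0,"az": 0},
    {"tx": 228,"ty": -48,"tz": 0,"ax": 0,"ay": 0,"az": 0},
    {"tx": 266,"ty": -56,"tz": 0,"ax": 0,"ay": 0,"az": 0},
    {"tx": 304,"ty": -65,"tz": 0,"ax": 0,"ay": 0,"az": 0},
    {"tx": 340,"ty": -73,"tz": 0,"ax": 0,"ay": 0,"az": 0},
    {"tx": 340,"ty": -73,"tz": 0,"ax": 0,"ay": 0,"az": 0},
  ],
)

```text
time_s: 1.77
ee_pos: [534.6, 66.5, 404.6]
orientation: [[0.639, 0.769, 0.002], [0.769, -0.639, 0.003], [0.004, -0.0, -1.0]]
wrist_force: [-0.5, -0.5, -0.2]
gripper_width: 0.515
finger_force: 0.0
```

Run:
```python
from h import *; import pickle
C=cam("wrist"); save("w1.png",C[0]); pickle.dump(C,open("w1.pkl","wb")); print(C[1:]); print(r.get_obs()["ee_pos"])
```

```text
(np.float64(292.68177356407534), 314.98343210142446, 201.74576738235507, array([[ 7.68532736e-01, -6.13417169e-01, -1.81870311e-01],
       [-6.39810004e-01, -7.37170999e-01, -2.17306416e-01],
       [-7.70032701e-04,  2.83369539e-01, -9.59010486e-01]]), array([581.52922752, 123.96569138, 373.82402294]))
[533.4848904   64.35821726 404.22015348]
```

View pics/w1.png

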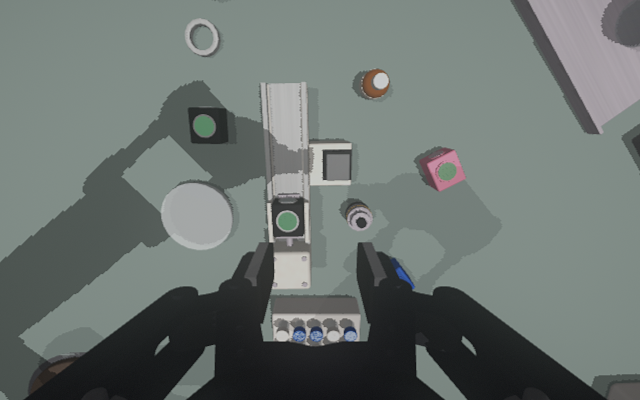

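The wrist view shows the track running up the picture, from (285,85) at the open end to (291,270) at the housing. The block window is at (288,221), the catch at (288,197) and the key pad at about (339,166). I'll measure these by colour masks.

Run:
```python
from h import *; import pickle
C=pickle.load(open("w1.pkl","rb")); p=C[0]; hsv=cv2.cvtColor(p,cv2.COLOR_RGB2HSV)
def comp(m,x0,y0,x1,y1):
    k=np.zeros(m.shape,np.uint8);k[y0:y1,x0:x1]=m[y0:y1,x0:x1]
    n,l,s,c=cv2.connectedComponentsWithStats(k); i=1+np.argmax(s[1:,4]); 
    q=cv2.minAreaRect(cv2.findContours((l==i).astype(np.uint8),0,1)[0][0]); return c[i],s[i],q
cg=comp((hsv[...,1]>70)&(hsv[...,0]>45)&(hsv[...,0]<85)&(p[...,1]>80),270,200,306,240); print("win",cg)
print(p[145:190:3,338].tolist()); print(p[166,315:358:3].tolist())
g=p.astype(int); 
k=comp((g.max(2)<125)&(g.max(2)>=65),318,146,356,186); print("key",k)
top=lambda u,v,z: np.round(ray(C,u,v,z),1)
b=top(*cg[0],60); kk=top(*k[0],52); print("block",b,"key",kk,"rect key corners",[top(u,v,52)for u,v in cv2.boxPoints(k[2])])
d=(kk-b)[:2]; print(np.linalg.norm(d), np.degrees(np.arctan2(d[1],d[0])-np.arctan2(-58,60)))
# track rim outer edges: bright white rows at several v
for v in(95,110,125,180,190): print(v,[int(x) for x in g[v,255:316,:].max(1)])
```

```text
win (array([287.05603448, 221.0862069 ]), array([279, 213,  17,  17, 232], dtype=int32), ((287.0, 221.0), (16.0, 16.0), 90.0))
[[200, 201, 195], [206, 208, 201], [58, 61, 59], [103, 105, 104], [127, 128, 127], [126, 127, 127], [127, 127, 127], [126, 127, 126], [126, 127, 127], [125, 126, 126], [125, 126, 126], [124, 124, 125], [197, 198, 191], [194, 191, 184], [132, 144, 139]]
[[200, 202, 196], [200, 201, 195], [205, 206, 200], [57, 59, 58], [118, 120, 119], [126, 126, 126], [126, 126, 126], [126, 127, 127], [125, 126, 126], [127, 128, 128], [126, 127, 127], [126, 126, 126], [88, 94, 91], [118, 129, 124], [117, 128, 123]]
key (array([340.09818182, 162.01818182]), array([322, 146,  31,  34, 275], dtype=int32), ((339.15283203125, 164.14630126953125), (32.57835388183594, 30.265487670898438), 82.40535736083984))
block [482.8  55.6  60. ] key [571.   68.4  52. ] rect key corners [array([564. ,  91.3,  52. ]), array([591.7,  73.8,  52. ]), array([573.6,  42.5,  52. ]), array([544.9,  60.4,  52. ])]
89.12395861944194 52.28636376068844
95 [143, 143, 144, 146, 124, 90, 154, 183, 181, 181, 171
[... 777 characters left out ...]
 188, 164, 136, 169, 185, 184, 185, 176, 145, 124, 130, 130, 130, 130, 130, 130, 130]
180 [143, 142, 143, 143, 143, 142, 143, 143, 143, 145, 123, 98, 111, 116, 116, 109, 92, 159, 187, 169, 166, 173, 173, 175, 174, 173, 175, 177, 177, 177, 176, 175, 176, 177, 176, 175, 176, 177, 176, 177, 176, 176, 179, 180, 181, 181, 175, 155, 149, 171, 180, 180, 171, 146, 149, 187, 203, 202, 201, 201, 201]
190 [142, 143, 143, 143, 143, 142, 143, 144, 127, 99, 92, 90, 138, 172, 177, 178, 157, 119, 162, 176, 157, 166, 172, 173, 174, 172, 173, 175, 176, 176, 175, 174, 175, 174, 175, 175, 174, 175, 176, 176, 176, 175, 178, 179, 179, 179, 179, 182, 166, 165, 179, 179, 180, 170, 137, 122, 129, 129, 128, 129, 129]
```

```bash
cat > m.py <<'E'
from h import *; import pickle,sys
for _ in range(3): r.capture("wrist")
C=cam("wrist"); p=C[0]; hsv=cv2.cvtColor(p,cv2.COLOR_RGB2HSV); g=p.astype(int)
o=r.get_obs(); print(o["time_s"],o["ee_pos"],np.abs(o["joint_velocities"]).max()); pickle.dump(C,open("w2.pkl","wb"))
def comp(m,x0,y0,x1,y1):
    k=np.zeros(m.shape,np.uint8);k[y0:y1,x0:x1]=m[y0:y1,x0:x1]
    n,l,s,c=cv2.connectedComponentsWithStats(k); i=1+np.argmax(s[1:,4]); return c[i],s[i]
cg=comp((hsv[...,1]>70)&(hsv[...,0]>45)&(hsv[...,0]<85)&(p[...,1]>80),265,195,310,245)
k=comp((np.abs(g[...,1]-g[...,0])<4)&(g[...,1]>95)&(g[...,1]<150),315,140,362,195)
print(cg,k)
b=ray(C,*cg[0],60);kk=ray(C,*k[0],52);print(b,kk)
d=(kk-b)[:2]; print(np.linalg.norm(d), np.degrees(np.arctan2(d[1],d[0])-np.arctan2(-58,60)))
# outer rim edges (z=40): find leftmost/rightmost bright step per row
L=[];Rr=[]
for v in range(92,140,4):
    row=g[v].max(1)
    l=next(u for u in range(255,285) if row[u+1]-row[u-1]>45); L.append(ray(C,l+.5,v,40)[:2])
    t=next(u for u in range(315,292,-1) if row[u-2]-row[u+1]>35); Rr.append(ray(C,t,v,40)[:2])
for n,e in(("L",L),("R",Rr)):
    vx,vy,x0,y0=cv2.fitLine(np.array(e,np.float32),cv2.DIST_HUBER,0,.01,.01).ravel(); print(n,np.degrees(np.arctan2(vy,vx)),x0,y0)
    nrm=np.array([-vy,vx]); print(" block,key dist to line",(b[:2]-[x0,y0])@nrm,(kk[:2]-[x0,y0])@nrm)
E
python3 m.py
```

```text
2.0167 [532.09449662  60.70384224 404.18696411] 0.012457759629277658
(array([285.73417722, 215.00421941]), array([277, 207,  18,  17, 237], dtype=int32)) (array([336.78559738, 159.89361702]), array([325, 147,  25,  27, 611], dtype=int32))
[482.69783826  55.64301594  60.        ] [565.77080273  65.83386305  52.        ]
83.69570353706273 51.022706324001476
L 66.07244 535.70087 153.82893
 block,key dist to line 8.625525487199795 -63.17484728604913
R 51.93944 571.3598 123.89371
 block,key dist to line 27.732715736412047 -31.392989406550733
```

The settled measurement is consistent: block to key is 83.7 mm (83.4 expected), yaw is about 50.6°, and the tool is already aligned within 0.5°. The midpoint between key and stop place is about (543, 83). I'll go there and descend to about 15 mm above the key.

move_arm(
  deltas=[
    {"tx": 12,"ty": -3,"tz": 10,"ax": 0,"ay": 0,"az": 0},
    {"tx": 24,"ty": -6,"tz": 35,"ax": 0,"ay": 0,"az": 0},
    {"tx": 24,"ty": -6,"tz": 70,"ax": 0,"ay": 0,"az": 0},
    {"tx": 24,"ty": -6,"tz": 105,"ax": 0,"ay": 0,"az": 0},
    {"tx": 24,"ty": -6,"tz": 135,"ax": 0,"ay": 0,"az": 0},
    {"tx": 24,"ty": -6,"tz": 155,"ax": 0,"ay": 0,"az": 0},
    {"tx": 24,"ty": -6,"tz": 165,"ax": 0,"ay": 0,"az": 0},
    {"tx": 24,"ty": -6,"tz": 165,"ax": 0,"ay": 0,"az": 0},
    {"tx": 24,"ty": -6,"tz": 165,"ax": 0,"ay": 0,"az": 0},
    {"tx": 24,"ty": -6,"tz": 165,"ax": 0,"ay": 0,"az": 0},
  ],
)

```text
time_s: 2.85
ee_pos: [544.6, 83.6, 241.2]
orientation: [[0.643, 0.766, 0.003], [0.766, -0.643, 0.0], [0.002, 0.002, -1.0]]
wrist_force: [0.1, 0.4, 0.7]
gripper_width: 0.513
finger_force: 0.0
```

Run:
```python
from h import *; import pickle
for _ in range(3): r.capture("wrist")
C=cam("wrist"); S=cam("side"); o=r.get_obs(); print(o["time_s"],o["ee_pos"],o["wrist_force"],o["gripper_width"])
s=cv2.resize(S[0][150:290,250:430],None,fx=4,fy=4,interpolation=cv2.INTER_CUBIC)
w=cv2.resize(C[0],(400,250)); save("s2.png",s); save("w2.png",C[0])
```

```text
3.1 [544.14275895  83.85581757 241.05389161] [-0.07281731 -0.09213862  0.28082577] 0.5176077994286022
```

View pics/s2.png

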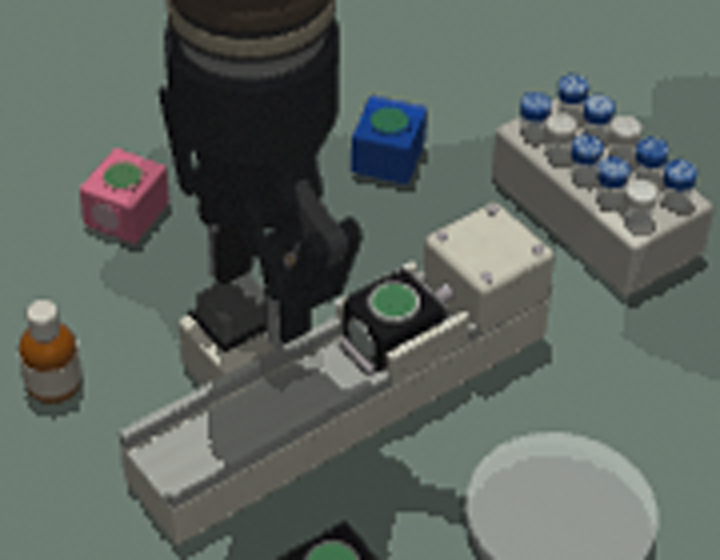

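View pics/w2.png

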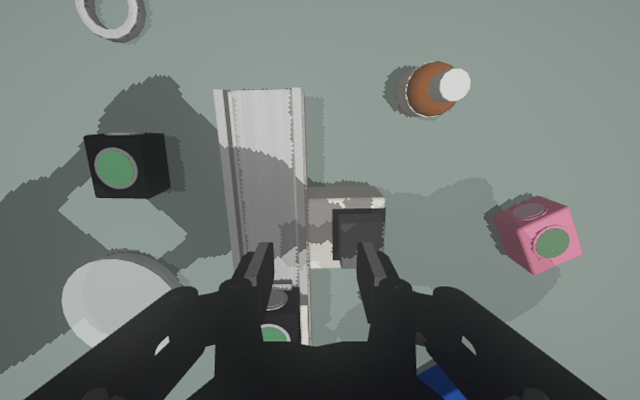

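The side crop shows one finger above the key at (235,275) and the other over the track floor at (290,335), ahead of the block. The wrist view has the finger tips at (258,243) and (371,243), and the key pad at cols 332–385, rows 208–268. I'll check the predicted positions of both against the pictures.

Run:
```python
from h import *
C=cam("wrist");S=cam("side");o=r.get_obs();R=o["orientation"];t=o["ee_pos"]
f=lambda C,P:np.round(proj(C,P),0)
for d in(163,167,171):
  for y in(-36.5,-22,22,36.5): print(d,y,"wrist x-11,0,11:",*[f(C,t+R@np.array([x,y,d])) for x in(-11,0,11)],"side",f(S,t+R@np.array([0,y,d])))
th=np.radians(50.6);X=np.array([np.cos(th),np.sin(th),0]);Y=np.array([-X[1],X[0],0]);K=np.array([565.7,64.8,52])
print("pred key corners",[f(C,K+a*15*X+b*13*Y) for a in(-1,1) for b in(-1,1)])
for uv in((333,210),(386,208),(333,262),(385,265)): print(uv,ray(C,*uv,52)@np.c_[X,Y]-K@np.c_[X,Y])
```

```text
163 -36.5 wrist x-11,0,11: [245. 286.] [244. 267.] [242. 248.] side [325. 235.]
163 -22 wrist x-11,0,11: [273. 286.] [272. 267.] [271. 248.] side [321. 231.]
163 22 wrist x-11,0,11: [358. 286.] [359. 267.] [360. 247.] side [309. 217.]
163 36.5 wrist x-11,0,11: [386. 286.] [388. 267.] [389. 247.] side [305. 213.]
167 -36.5 wrist x-11,0,11: [247. 282.] [245. 264.] [244. 244.] side [325. 237.]
167 -22 wrist x-11,0,11: [274. 282.] [273. 264.] [272. 244.] side [321. 232.]
167 22 wrist x-11,0,11: [357. 282.] [358. 263.] [359. 244.] side [309. 218.]
167 36.5 wrist x-11,0,11: [384. 282.] [386. 263.] [387. 244.] side [305. 214.]
171 -36.5 wrist x-11,0,11: [248. 278.] [247. 260.] [246. 241.] side [325. 238.]
171 -22 wrist x-11,0,11: [275. 278.] [274. 260.] [273. 241.] side [321. 233.]
171 22 wrist x-11,0,11: [356. 278.] [357. 260.] [358. 241.] side [309. 220.]
171 36.5 wrist x-11,0,11: [383. 278.] [384. 260.] [386. 241.] side [305. 216.]
pred key corners [array([385., 269.]), array([342., 270.]), array([388., 223.]), array([343., 223.])]
(333, 210) [23.0613019  18.66548298]
(386, 208) [ 23.89134999 -11.40552853]
(333, 262) [-9.8044937  18.47110539]
(385, 265) [-12.20340719 -12.88136818]
```

Run:
```python
from h import *
C=cam("wrist");p=C[0]
save("k2.png",cv2.resize(p[190:290,230:400],None,fx=4.5,fy=4.5,interpolation=cv2.INTER_NEAREST)*1)
```

```text
(no output)
```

View pics/k2.png

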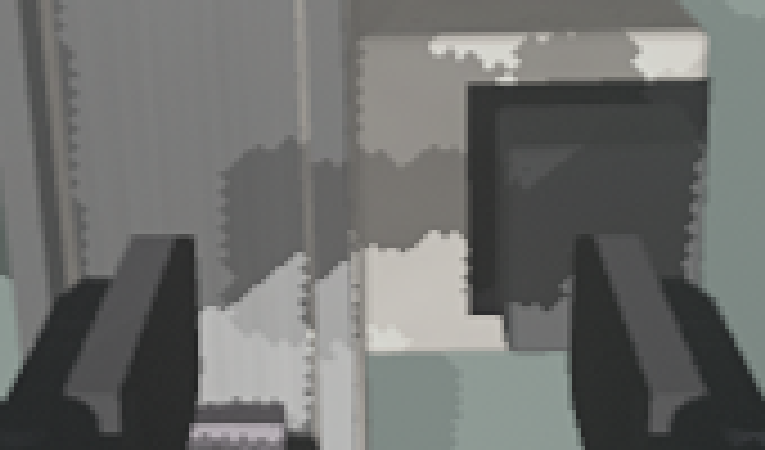

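The pad's top face spans cols 342–385, rows 222–268, against predicted 342–387 and 223–269. That is a match, so the x and y alignment is good. The tips are at about z 72, so the key should be touched after about 20 mm. I'll descend and watch the force.

move_arm(
  deltas=[
    {"tx": -1,"ty": 0,"tz": 6,"ax": 0,"ay": 0,"az": 0},
    {"tx": -1,"ty": 0,"tz": 12,"ax": 0,"ay": 0,"az": 0},
    {"tx": -1,"ty": 0,"tz": 16,"ax": 0,"ay": 0,"az": 0},
    {"tx": -1,"ty": 0,"tz": 19,"ax": 0,"ay": 0,"az": 0},
    {"tx": -1,"ty": 0,"tz": 22,"ax": 0,"ay": 0,"az": 0},
    {"tx": -1,"ty": 0,"tz": 22,"ax": 0,"ay": 0,"az": 0},
    {"tx": -1,"ty": 0,"tz": 22,"ax": 0,"ay": 0,"az": 0},
    {"tx": -1,"ty": 0,"tz": 22,"ax": 0,"ay": 0,"az": 0},
  ],
)

```text
time_s: 3.92
ee_pos: [543.0, 83.3, 217.8]
orientation: [[0.643, 0.766, 0.0], [0.766, -0.643, 0.001], [0.001, -0.0, -1.0]]
wrist_force: [-0.8, 1.6, 1.6]
gripper_width: 0.514
finger_force: 2.5
```

move_arm(
  deltas=[
    {"tx": 0,"ty": 0,"tz": 2,"ax": 0,"ay": 0,"az": 0},
    {"tx": 0,"ty": 0,"tz": 4,"ax": 0,"ay": 0,"az": 0},
    {"tx": 0,"ty": 0,"tz": 6,"ax": 0,"ay": 0,"az": 0},
    {"tx": 0,"ty": 0,"tz": 8,"ax": 0,"ay": 0,"az": 0},
    {"tx": 0,"ty": 0,"tz": 8,"ax": 0,"ay": 0,"az": 0},
    {"tx": 0,"ty": 0,"tz": 8,"ax": 0,"ay": 0,"az": 0},
    {"tx": 0,"ty": 0,"tz": 8,"ax": 0,"ay": 0,"az": 0},
  ],
)

```text
time_s: 4.5
ee_pos: [543.5, 83.3, 212.8]
orientation: [[0.643, 0.766, 0.0], [0.766, -0.643, -0.0], [0.0, 0.0, -1.0]]
wrist_force: [-8.0, 1.1, 23.0]
gripper_width: 0.515
finger_force: 12.5
```

Run:
```python
from h import *
W=cam("wrist");S=cam("side"); o=r.get_obs(); print(o["time_s"],o["ee_pos"],o["wrist_force"],o["ft_torque"],o["finger_force"],o["gripper_width"])
a=cv2.resize(S[0][180:270,270:390],(480,360),interpolation=cv2.INTER_CUBIC); b=cv2.resize(W[0][200:300,230:320],(320,360))
save("s3.png",np.hstack([a,b]))
```

```text
4.6 [543.51614678  83.26995476 212.79990288] [-8.07766176  1.77320632 22.49212414] [-0.13380836  0.93997057 -0.2119204 ] 12.460317159129772 0.5154134938241971
```

View pics/s3.png

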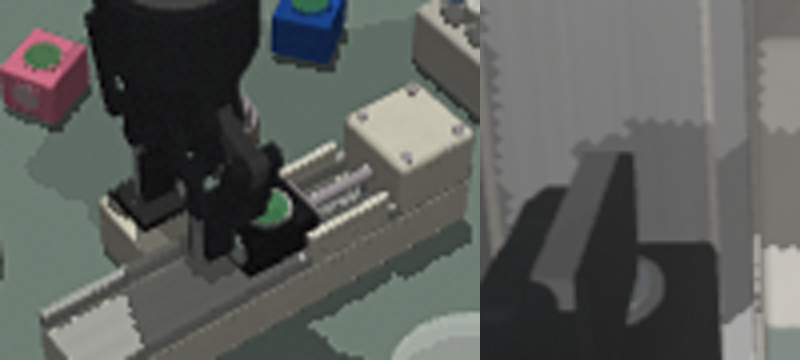

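The block has sprung out and rests against the track finger, with the plate behind it and the key bottomed (22 N). I'll ease the push by 1.5 mm, then verify the block's place.

move_arm(
  deltas=[
    {"tx": 0,"ty": 0,"tz": -0.8,"ax": 0,"ay": 0,"az": 0},
    {"tx": 0,"ty": 0,"tz": -1.5,"ax": 0,"ay": 0,"az": 0},
    {"tx": 0,"ty": 0,"tz": -1.5,"ax": 0,"ay": 0,"az": 0},
    {"tx": 0,"ty": 0,"tz": -1.5,"ax": 0,"ay": 0,"az": 0},
    {"tx": 0,"ty": 0,"tz": -1.5,"ax": 0,"ay": 0,"az": 0},
  ],
)

```text
time_s: 5.02
ee_pos: [543.3, 83.3, 213.0]
orientation: [[0.643, 0.766, 0.001], [0.766, -0.643, 0.0], [0.001, 0.0, -1.0]]
wrist_force: [-5.6, 2.0, 13.1]
gripper_width: 0.517
finger_force: 8.6
```

Run:
```python
from h import *
th=np.radians(50.6);X=np.array([np.cos(th),np.sin(th)]);Y=np.array([-X[1],X[0]]);K=np.array([565.7,64.8]);O=K+58*Y
for n in range(2):
    S=cam("side");W=cam("wrist"); o=r.get_obs(); F=o["wrist_force"]
    print(o["time_s"],o["ee_pos"],"F loader",F[:2]@X,F[:2]@Y,F[2],o["ft_torque"],o["finger_force"])
    h=cv2.cvtColor(S[0],cv2.COLOR_RGB2HSV); m=((h[...,1]>70)&(h[...,0]>45)&(h[...,0]<85)&(h[...,2]>60)).astype(np.uint8)
    c,l,s,ce=cv2.connectedComponentsWithStats(m)
    for i in range(1,c):
        if s[i,4]>15 and 300<ce[i][0]<365 and 200<ce[i][1]<250: 
            x0,y0,w_,h_=s[i,:4]; P=ray(S,*ce[i],60)[:2]-O; Q=ray(S,x0+w_-1,ce[i][1],60)[:2]-O; print("win",ce[i],s[i],"loader xy",P@X,P@Y,"right edge",Q@X,Q@Y)
# block front edge top in wrist image (dark/light boundary, column right of finger)
    u=300; col=W[0][230:300,u].max(1).astype(int); v=230+next(i for i in range(69) if col[i]<45); P=ray(W,u,v,60)[:2]-O; print("front top edge",v,P@X,P@Y)
```

```text
5.1167 [543.28660235  83.28165369 213.01740187] F loader -1.4181069259443155 5.221856890029529 14.105370665880114 [ 0.10282428  0.54802849 -0.18267287] 8.574207300553098
win [338.25714286 231.88571429] [334 228   8   8  35] loader xy -33.803647507223594 2.1815536462377967 right edge -38.274807097420606 5.290370570995478Traceback (most recent call last):
  File "<stdin>", line 12, in <module>
StopIteration
```

The block centre is about 33 mm before the stop place, so its leading face is at about -12 mm, right at the finger's face. It is at rest, and the key is bottomed under 14 N. I'm handing in.

```bash
python3 -c "
from cell import r
print(r.finish_job())"
```

```text
the job is handed in; nothing more can be done
None
```

I handed the job in with one finger holding the key at the bottom of its travel under about 14 N and the other holding the sprung-out block, leading face about 12 mm before the stopping place; the judge returned no verdict, and I inferred the finger–block contact from position rather than from a force reading on the block.

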